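Unlock the bench rocker: park its transport pin in the pin stand's notch

TASK

The slim white bench rocker beside the laptop is still locked for transport. Draw its red-knobbed pin up out of its bore and park it upright in the side notch of the small steel pin stand in front of the laptop, shank in the slot and collar resting flat on the stand's plate, then let go. Leave the black-knobbed pin in its bore.

Things in the scene. Friction and masses are not known exactly. Their poses are not given: they have to be found in the camera images.
- red_pin_knob (a point): Centre of the transport pin's red knob, an upright cylinder 24 mm in diameter, 30 mm high. Below it: neck 12 mm wide, 6 mm high; steel collar 28 mm in diameter, 4 mm thick, underside 25 mm below this point; shank 10 mm in diameter, its end 55 mm below this point. z along the pin, up. Loose, about 60 g. Starts in either of the two bores, collar resting on the bushing.
- black_pin_knob (a point): Centre of the black knob of the second pin, of the same shape and size as the red one; it stands in the other bore, 55 mm from the red one, and stays there.
- rocker: The rocker, fixed: white housing, x -30 to 77, y -27 to 27 mm, top 52 mm above the bench. Origin on the bench, z up, x away from the robot, yaw within 0.1 rad. Bores straight down at x 0 and x 55 mm (y 0), 13 mm wide, 36 mm deep, with brass bushings 2 mm above the top.
- notch (a point): Middle of the notch of the pin stand (fixed, yaw within 0.3 rad): a level steel plate 5 mm thick, 50 mm square, top 52 mm above the bench, on an upright at its +x end over a foot 6 mm high. Point at the plate's top. Slot through the plate along this point's x, 16 mm wide: closed at +13 mm, straight to -11, flaring to 30 mm at its mouth at -24. Parked, the pin's knob centre is 25 mm above here.
Things that resemble listed ones, but are neither listed nor needed, are in the scene too. What is meant by the part that bears red_pin_knob is not blue, and is the larger of those in its own colour.

How it is judged (in metres and radians):
At the end, for the whole second after the job is handed in: The red pin hangs upright (within 0.2 rad) in the stand's notch, its knob centre within 14 mm along and 10 mm across of the notch's middle and 20 to 30 mm above the plate, at rest; the black pin has moved less than 15 mm (x of red_pin_knob in the frame of notch between -0.014 and 0.014 m and y of red_pin_knob in the frame of notch between -0.01 and 0.01 m and z of red_pin_knob in the frame of notch between 0.02 and 0.03 m and angle between red_pin_knob's own z axis and vertical below 0.2 rad and linear speed of red_pin below 0.02 m/s and distance of black_pin_knob from where it was at the start of the episode below 0.015 m); the robot touches nothing.
It fails at once if the black-knobbed pin is pulled up or out of its bore (distance of black_pin_knob from where it was at the start of the episode above 0.015 m).
It also fails if it takes over 35 s, if anything falls off the work surface, if the arm or the gripper's body presses on something with over 40 N, if the wrist force passes 120 N, or if a joint passes its speed limit or range.

ROBOT

A 7-joint arm with a two-finger parallel gripper is mounted at the origin on a cart in front of the work surface, level with it; the furniture and walls round the work are solid. World frame = base frame: x ahead of the robot, y to its left, z up, the work surface at z = 0. Lengths are in mm, angles in rad, forces in N, time in s.
With the tool pointing down it reaches from about 400 to 875 mm from the base axis. Payload 4.4 kg.
Tool frame: the origin (TCP) lies at the very end of the fingers, on their centre line; the grasp point (between the pads) lies 19 mm behind it; y points along the fingers, z is the direction in which the jaws open and shut, and the axes are right-handed (so a half turn about y gives the same grasp; the last joint's range is limited). The gripper opens to 85 mm and grips with 20 to 120 N. Pads are 22 mm wide; open, the fingers measure 114 mm over their backs; the gripper's body (76 mm by 85 mm) begins 54 mm behind the grasp point. The pads swing forward as they close: fully open they stand 13 mm farther back than shut.
Start: joints at [-1.36, 0.628, 0.038, 1.517, -0.027, 0.996, -0.02], TCP at [177.607, 625.279, 231.313] pointing down, gripper open.
Joint ranges: [-3.06, 3.06], [-0.37, 2.12], [-1.25, 1.32], [0.18, 2.47], [-1.1, 4.24], [0.23, 1.98], [-2.94, 2.94]. Speed limits (rad/s): [2.57, 2.57, 3.14, 3.14, 3.14, 3.14, 3.14].

INTERFACE

Orientations are given as [roll, pitch, yaw] about the fixed x, y, z axes, in that order (R = Rz(yaw) Ry(pitch) Rx(roll)).
In Python, from cell import * gives the robot as it stands.
- The arm moves only by the tool apply_moves, never from a script. Its argument "targets" is a list of rows, each a list of 6 numbers: the shift along the tool's x, y, z in units of 40 mm (1.0 is 40 mm), then the turn, a rotation vector about the tool's x, y, z in units of 8 degrees (1.0 is 8 degrees). A call has 1 to 12 rows; each row shifts and turns the commanded pose from where the row before left it, along the tool's axes as they then stand; what a row does not reach is not made up. A row lasts 1/8 s, in which the tool goes at most 62.5 mm and 10.7 degrees, less where a joint would pass 70% of its speed; a pose out of reach is approached as far as the arm can. A call is refused whole if a number of a shift passes 1 or a number of a turn 1, either way. A call with a gripper value outside its range is refused whole. "jaw" is the gripper command: -1 is shut, 1 is fully open, values between are in proportion, set as the call begins (left out, the last holds). The fingers move at their own pace and stop on an object; the grip force is fixed at half the most. Time passes only in rows, so rows that do not move let the fingers close. It gives the time, the measured TCP pose, the force and the opening at its end, in the units of the state.
- read_state(): the state, without advancing time (a new reading comes with each control period).
- get_image(name): name is "side" or "top" or "wrist"; returns the picture (420x560x3 uint8, red, green, blue); there is no depth.
- calibration(name): a dict with "fx", "fy", "cx", "cy" (pixels), "world_from_camera" (4x4, takes a point from camera to world coordinates). Camera axes: x right, y down, z forward; pixel columns grow to the right and rows downward; lengths in mm; the calibration is good to about 2 mm. The wrist camera is an equidistant fisheye: a pixel r from the principal point sees the ray r / f radians off the axis. A picture is of the moment at which its call begins: read the wrist's pose just before it. calibration takes no time and is no camera call; for the wrist camera it gives the pose at the moment of the call.
- finish_job(): hands the job in, once; it reports no verdict.
The state is a dict: "clock": time; "qpos": joint angles; "qd": joint speeds; "tau": joint torques, N m; "eef_pos": TCP position; "tool_rot": TCP orientation; "force": force on the tool from outside, world axes, zero at the start; "torque": the same for the moment, N m; "width": finger opening in mm.
Only numpy, scipy, OpenCV 4.12 (cv2) and the standard library are available. Lean on these libraries where they do the work, as an engineer would, in place of code of your own. Each camera call takes 0.05 s, during which the arm holds its last target. There are 200 camera calls.

## Working session

There is one attempt and no reset: what is moved stays moved. The work goes in short steps, Python scripts to look and compute and a tool call to move; the robot and the scene stay as the last step left them, time stands still between calls to the robot, and variables do not carry over. Pictures are saved under pics/ and viewed, about 8 in all and at most 12, crops included, and the job is handed in when it is done.

Besides the shell and the picture viewer there is one more tool, called as name(argument=value, ...) on one line, values as JSON. apply_moves: Moves the arm, as the interface text tells. Its arguments: {"type":"object","properties":{"targets":{"type":"array"},"jaw":{"type":"number"}},"required":["targets"]}

```bash
mkdir -p pics
python3 - <<'E'
from cell import *
import cv2,numpy as np
s=read_state();print(s)
for n in("side","top","wrist"):
    c=calibration(n);print(n,c)
    cv2.imwrite(f"pics/{n}0.png",get_image(n)[:,:,::-1])
a=cv2.imread("pics/side0.png");b=cv2.imread("pics/top0.png")
cv2.imwrite("pics/both.png",cv2.resize(np.hstack([a,b]),None,fx=.714,fy=.714))
E
```

```text
{'clock': 0.0, 'qpos': array([-1.35980079,  0.629358  ,  0.03846207,  1.51839087, -0.02702202,
        0.99628189, -0.01999484]), 'qd': array([ 5.20154713e-04, -1.21589985e-03,  5.25524241e-05,  1.46895566e-03,
       -2.32320987e-03, -4.59347699e-04, -2.06750594e-03]), 'tau': array([ 1.39728331e-04, -5.63413131e+01,  1.22552443e+00, -1.93454969e+01,
        1.07966020e-02,  1.03657233e-02, -1.49911614e-05]), 'eef_pos': array([177.43322282, 624.65535637, 230.37444233]), 'tool_rot': array([-1.57271581e+00, -1.97489355e-05, -2.76819137e-01]), 'force': array([ 0.35542347,  0.98399538, -0.12172697]), 'torque': array([0.01813167, 0.0084007 , 0.0005084 ]), 'width': 85.53413707079113}
side {'fx': 490.78487541463545, 'fy': 490.78487541463545, 'cx': 282.8616319568791, 'cy': 204.63777426374685, 'world_from_camera': array([[ 9.63556546e-01, -1.59561092e-01,  2.14706872e-01,
         3.53175801e+02],
       [-2.67144178e-01, -6.15625616e-01,  7.41376482e-01,
        -9.55087789e+02],
       [ 1.38842093e-02, -7.71715853e-01, -6.35815909e-01,
         6.28612451e+02],
       [ 0.00000000e+00,  0.
[... 301 characters left out ...]
0502608e-02,  3.20604905e-02,
        -3.18573625e+02],
       [-2.96768803e-02, -1.38219645e-01, -9.89956874e-01,
         9.01020125e+02],
       [ 0.00000000e+00,  0.00000000e+00,  0.00000000e+00,
         1.00000000e+00]])}
wrist {'fx': 325.19226210127806, 'fy': 325.19226210127806, 'cx': 281.8761447888235, 'cy': 211.49398292501672, 'world_from_camera': array([[ 2.72843929e-01,  9.26758575e-01,  2.58214511e-01,
         1.12733216e+02],
       [ 9.62056930e-01, -2.62377994e-01, -7.48615447e-02,
         6.43919788e+02],
       [-1.62877308e-03,  2.68842578e-01, -9.63182753e-01,
         3.72192524e+02],
       [ 0.00000000e+00,  0.00000000e+00,  0.00000000e+00,
         1.00000000e+00]])}
```

View pics/top0.png

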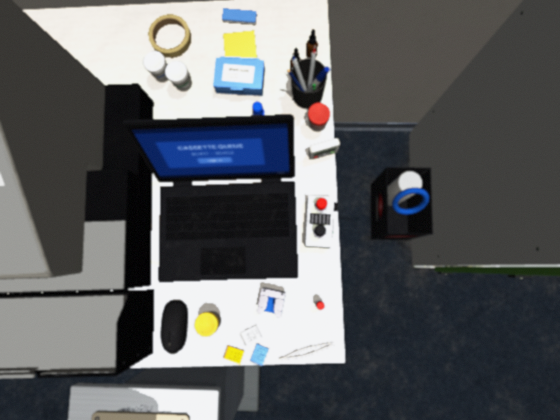

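View pics/side0.png

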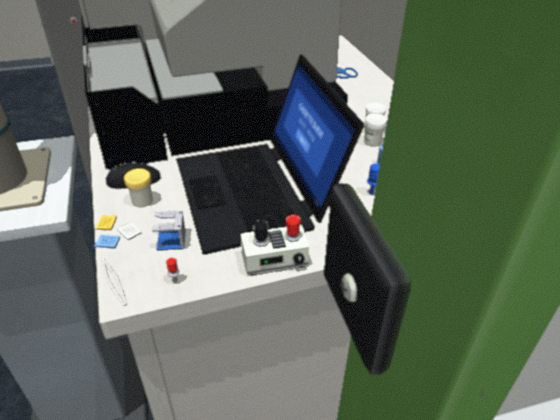

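Run:
```python
import cv2,numpy as np
a=cv2.imread("pics/side0.png");b=cv2.imread("pics/top0.png")
f=lambda im,x,y,w,h:cv2.resize(im[y:y+h,x:x+w],(400,300),interpolation=cv2.INTER_CUBIC)
cv2.imwrite("pics/crops.png",np.vstack([np.hstack([f(b,290,180,80,60),f(b,240,275,80,60)]),np.hstack([f(a,235,205,80,60),f(a,130,200,80,60)])]))
```

```text
(no output)
```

View pics/crops.png

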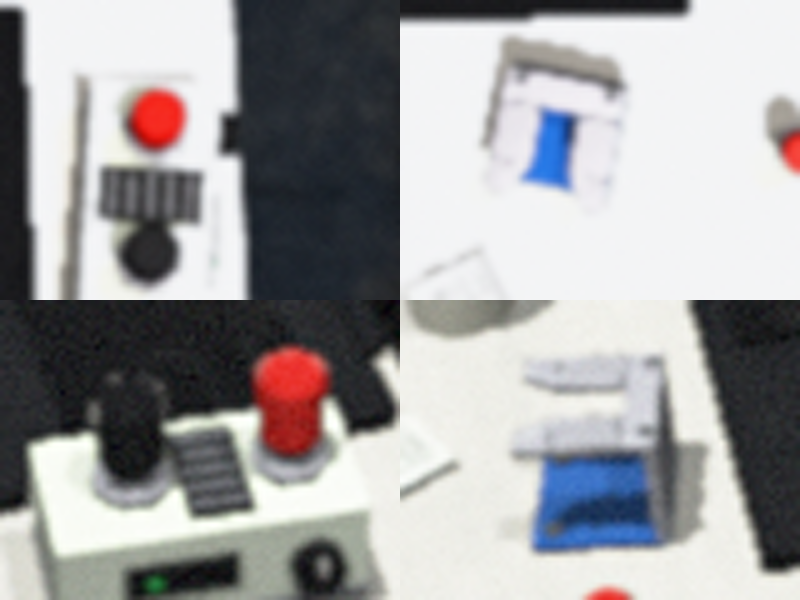

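```bash
cat > h.py <<'E'
from cell import *
import numpy as np,cv2
from scipy.spatial.transform import Rotation as Ro
def ray(n,p,c=None):
    c=c or calibration(n);T=c["world_from_camera"];u=np.array([(p[0]-c["cx"])/c["fx"],(p[1]-c["cy"])/c["fy"]])
    if n=="wrist":
        t=np.hypot(*u);d=np.array([*(u/t*np.sin(t)),np.cos(t)])
    else: d=np.array([*u,1.])
    return T[:3,3],T[:3,:3]@d
def atz(n,p,z,c=None):
    o,d=ray(n,p,c);return np.round(o+d*(z-o[2])/d[2],1)
E
python3 - <<'E'
from h import *
C=lambda x,y,ox,oy:(ox+x/5,oy+y/5)
for l,n,p,z in [("red","top",C(157,120,290,180),94),("black","top",C(148,252,290,180),94),("red","side",C(290,68,235,205),94),("black","side",C(130,87,235,205),94),
("notch","top",C(152,141,240,275),52),("closed","top",C(157,110,240,275),52),("mouth","top",C(147,187,240,275),52),
("cornFL","top",C(105,65,240,275),52),("cornFR","top",C(228,88,240,275),52),("NL","top",C(87,192,240,275),52),("NR","top",C(210,211,240,275),52),
("side armtip far","side",C(128,65,130,200),52),("side armtip near","side",C(115,140,130,200),52),("side cornerfar","side",C(262,57,130,200),52),("side cornernear","side",C(255,135,130,200),52),
("hingeR","top",(295,178),10),("screentop","top",(293,118),200),("tableR","top",(340,220),0),("tableback","side",(335,275),0),("laptop fr","top",(299,277),15),("redcap","top",(318,115),40),("clip","top",(325,148),10)]:
    print(l,n,atz(n,p,z))
# screen top right triangulate
a,d=ray("top",(293,118));b,e=ray("side",(300,58))
R=Ro.from_euler("xyz",read_state()["tool_rot"]);print(R.as_matrix().round(3))
E
```

```text
red top [ 536.9 -370.9   94. ]
black top [ 483.9 -367.7   94. ]
red side [ 540.3 -371.    94. ]
black side [ 486.8 -366.9   94. ]
notch top [ 336.6 -270.9   52. ]
closed top [ 349.1 -272.6   52. ]
mouth top [ 318.3 -269.3   52. ]
cornFL top [ 366.8 -250.8   52. ]
cornFR top [ 358.6 -301.6   52. ]
NL top [ 315.7 -244.8   52. ]
NR top [ 309.3 -295.1   52. ]
side armtip far side [ 319.7 -248.1   52. ]
side armtip near side [ 312.4 -287.6   52. ]
side cornerfar side [ 366.7 -255.7   52. ]
side cornernear side [ 359.6 -297.3   52. ]
hingeR top [ 607.8 -317.2   10. ]
screentop top [ 676.2 -312.2  200. ]
tableR top [ 516.1 -418.5    0. ]
tableback side [ 601.4 -427.9    0. ]
laptop fr top [ 389.7 -329.    15. ]
redcap top [ 743.6 -365.8   40. ]
clip top [ 677.6 -383.7   10. ]
[[ 0.962 -0.     0.273]
 [-0.273 -0.001  0.962]
 [ 0.    -1.    -0.001]]
```

Run:
```python
import cv2,numpy as np
a,b,w=[cv2.imread(f"pics/{n}0.png") for n in("side","top","wrist")]
g=lambda i:(255*(i/255.)**.5).astype(np.uint8)
im=np.zeros((600,800,3),np.uint8)
im[:270,:540]=cv2.resize(g(a[0:180,40:400]),(540,270))
im[270:600,:440]=cv2.resize(g(w),(440,330))
t=g(b[60:420,0:160]);im[0:600,541:800]=cv2.resize(t,(259,600))
cv2.imwrite("pics/obs.png",im)
```

```text
(no output)
```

View pics/obs.png

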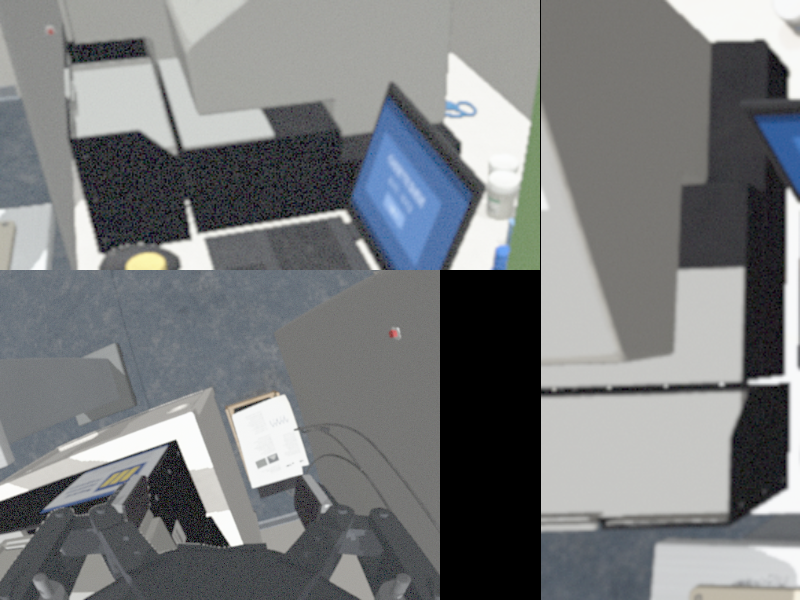

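Run:
```python
from h import *
def tri(*v):
    A=np.zeros((3,3));b=np.zeros(3);R=[]
    for n,p in v:
        o,d=ray(n,p);d=d/np.linalg.norm(d);M=np.eye(3)-np.outer(d,d);A+=M;b+=M@o;R.append((M,o))
    x=np.linalg.solve(A,b);return x.round(),[round(np.linalg.norm(M@(x-o))) for M,o in R]
for l,*v in [("dot",("side",(73,20)),("wrist",(503,80))),
("b1far",("side",(161,101)),("top",(128,294))),("b1mid",("side",(133,87)),("top",(118,318))),("b1near",("side",(90,92)),("top",(117,373))),
("b2near",("side",(162,100)),("top",(125,287))),("b2mid",("side",(223,91)),("top",(125,221))),("b2far",("side",(267,87)),("top",(138,84))),
("cab",("side",(171,75)),("top",(83,271))),("cab2",("side",(337,62)),("top",(104,84))),("screen",("side",(302,58)),("top",(134,122))),("screenR",("side",(358,125)),("top",(294,118)))]:
    print(l,tri(*v))
print(atz("side",(95,150),0),atz("side",(167,160),0))
for p in((155,375),(153,85),(340,362),(120,365)):print(atz("top",p,0))
# wrist: bench edge etc.
for p in((272,155),(0,280),(330,330)):print("w",atz("wrist",p,0))
```

```text
dot (array([117., 931.,  19.]), [1, 1])
b1far (array([359., -16., 152.]), [3, 3])
b1mid (array([316., -15., 187.]), [2, 2])
b1near (array([231., -22., 191.]), [2, 2])
b2near (array([367.,  -8., 149.]), [2, 2])
b2mid (array([492.,   1., 150.]), [1, 1])
b2far (array([652., -39., 200.]), [79, 79])
cab (array([395.,  63., 169.]), [2, 2])
cab2 (array([763.,  56., 162.]), [7, 7])
screen (array([657., -32., 221.]), [1, 1])
screenR (array([ 666., -314.,  222.]), [2, 2])
[198.8  77.7   0. ] [355.1  -4.3   0. ]
[176.5 -24.6   0. ]
[829.8  21.4   0. ]
[ 213.4 -418.4    0. ]
[195.   52.6   0. ]
w [144.9 622.6   0. ]
w [197.5  91.3   0. ]
w [397.2 633.    0. ]
```

apply_moves(targets=[[0,-1,0,0,0,0],[0,-1,0,0,0,0],[0,-1,-1,0,0,0],[0,-1,-1,0,0,0],[0,-1,-1,0,0,0],[0,0,-1,0,0,0],[0,0,-1,0,0,0],[0,0,0,0,0,0]])

```text
clock: 1.15
eef_pos: [122.4, 430.6, 431.9]
tool_rot: [-1.571, 0.0, -0.277]
force: [0.4, 0.8, -0.2]
width: 85.1
```

Run:
```python
from h import *
s=read_state();print(s["eef_pos"],s["tool_rot"],s["qpos"].round(2),s["clock"])
cv2.imwrite("pics/w1.png",get_image("wrist")[:,:,::-1])
```

```text
[122.42620127 430.58368648 431.91066233] [-1.57068654e+00  2.21968329e-04 -2.76747447e-01] [-1.39  0.14  0.04  1.71 -0.01  1.28 -0.05] 1.15
```

View pics/w1.png

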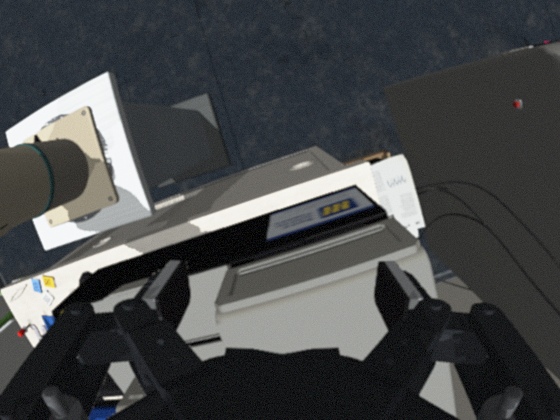

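Run:
```python
from h import *
for p in((217,308),(235,262),(390,222),(418,250),(345,235)):
    for z in(200,280,360):print(p,atz("wrist",p,z))
```

```text
(217, 308) [265.6 300.7 200. ]
(217, 308) [221.2 332.9 280. ]
(217, 308) [176.7 365.1 360. ]
(235, 262) [206.  347.9 200. ]
(235, 262) [174.3 370.  280. ]
(235, 262) [142.6 392.1 360. ]
(390, 222) [208.4 549.5 200. ]
(390, 222) [176.2 528.4 280. ]
(390, 222) [144.  507.4 360. ]
(418, 250) [258.3 581.7 200. ]
(418, 250) [215.4 553.7 280. ]
(418, 250) [172.5 525.8 360. ]
(345, 235) [208.7 489.9 200. ]
(345, 235) [176.4 481.6 280. ]
(345, 235) [144.1 473.3 360. ]
```

apply_moves(targets=[[0,-1,0,0,0,0],[0,-1,0,0,0,0],[0,0,0,0,0,0]])

```text
clock: 1.58
eef_pos: [123.5, 435.3, 513.6]
tool_rot: [-1.565, 0.0, -0.277]
force: [1.0, -1.1, -0.4]
width: 85.3
```

apply_moves(targets=[[1,0,-0.37,0,0,0],[1,0,-0.37,0,0,0],[1,0,-0.37,0,0,0],[1,0,-0.37,0,0,0],[1,0,-0.37,0,0,0],[1,0,-0.37,0,0,0],[0.78,0,-0.86,0,0,0],[0.78,0,-0.86,0,0,0],[0.78,0,-0.86,0,0,0],[0.78,0,-0.86,0,0,0],[0.78,0,-0.86,0,0,0]])

```text
clock: 2.95
eef_pos: [433.6, 72.7, 510.3]
tool_rot: [-1.572, 0.001, -0.276]
force: [0.2, 0.2, 0.9]
width: 85.4
```

apply_moves(targets=[[0.18,0,-0.93,0,0,0],[0.18,0,-0.93,0,0,0],[0.18,0,-0.93,0,0,0],[0.18,0,-0.93,0,0,0],[0.18,0,-0.93,0,0,0],[0.18,0,-0.93,0,0,0],[0,0,0,0,0,0]])

```text
clock: 3.82
eef_pos: [412.7, -155.6, 510.6]
tool_rot: [-1.573, 0.001, -0.283]
force: [0.2, 0.6, -0.3]
width: 85.3
```

Run:
```python
from h import *
s=read_state();print(s["eef_pos"],s["tool_rot"],s["qpos"].round(2),s["clock"])
```

```text
[ 412.7067037  -155.6390229   510.57578587] [-1.57334424e+00  8.60654447e-04 -2.83220931e-01] [-0.34  0.13  0.75  1.56 -0.08  1.49  1.7 ] 3.825
```

apply_moves(targets=[[0.75,0.3,-0.72,0,-0.26,0],[0.75,0.3,-0.72,0,-0.26,0],[0.75,0.3,-0.72,0,-0.26,0],[0.75,0.3,-0.72,0,-0.26,0],[0.75,0.3,-0.72,0,-0.26,0],[0.75,0.3,-0.72,0,-0.26,0],[0,1,0,0,0,0],[0,1,0,0,0,0],[0,1,0,0,0,0],[0,1,0,0,0,0],[0,1,0,0,0,0],[0,0,0,0,0,0]])

```text
clock: 5.32
eef_pos: [557.0, -352.3, 234.9]
tool_rot: [-1.566, 0.007, -0.058]
force: [-0.2, -0.1, -0.0]
width: 85.5
```

Run:
```python
from h import *
s=read_state();print(s["eef_pos"],s["tool_rot"],s["qpos"].round(2),s["clock"])
c=calibration("wrist");print(c)
cv2.imwrite("pics/w2.png",get_image("wrist")[:,:,::-1])
s=read_state();print(s["eef_pos"])
```

```text
[ 557.02178851 -352.31225869  234.87335068] [-1.56597066  0.00707719 -0.05765789] [ 0.18  0.72  0.63  1.49 -0.45  1.09  2.42] 5.325
{'fx': 325.19226210127806, 'fy': 325.19226210127806, 'cx': 281.8761447888235, 'cy': 211.49398292501672, 'world_from_camera': array([[ 5.71816668e-02,  9.63410069e-01,  2.61861216e-01,
         4.90746111e+02],
       [ 9.98351945e-01, -5.64566751e-02, -1.02974359e-02,
        -3.48754291e+02],
       [ 4.86316014e-03,  2.62018479e-01, -9.65050603e-01,
         3.77054846e+02],
       [ 0.00000000e+00,  0.00000000e+00,  0.00000000e+00,
         1.00000000e+00]])}
[ 558.05440872 -353.930973    237.61739639]
```

View pics/w2.png

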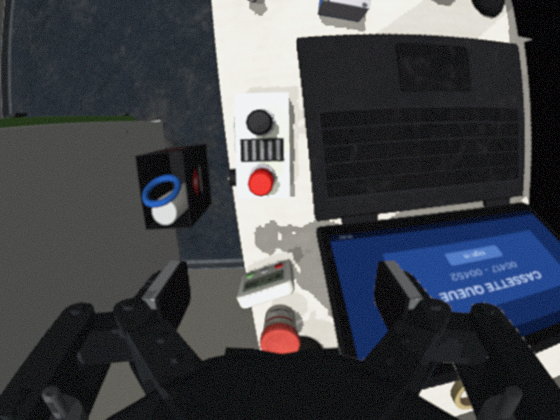

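```bash
cat >> h.py <<'E'
def to(w,yaw=None):
    s=read_state();M=Ro.from_euler("xyz",s["tool_rot"]).as_matrix()
    print("tcp",s["eef_pos"].round(1),s["tool_rot"].round(3),"units",(M.T@(np.array(w)-s["eef_pos"])/40).round(2), "f",s["force"].round(1),"w",round(s["width"],1),s["clock"])
E
python3 - <<'E'
from h import *
a=cv2.imread("pics/w2.png")
hsv=cv2.cvtColor(a,cv2.COLOR_BGR2HSV)
m=((hsv[:,:,0]<8)|(hsv[:,:,0]>172))&(hsv[:,:,1]>150)&(hsv[:,:,2]>80)
n,l,st,ce=cv2.connectedComponentsWithStats(m.astype(np.uint8))
for i in range(1,n):
    if st[i,4]>60:print(st[i],ce[i].round(1))
print(atz("wrist",(261,181),94),atz("wrist",(260,121.5),94))
to((538,-371,150))
E
```

```text
[249 169  25  26 506] [260.7 181.7]
[261 323  39  31 963] [280.  339.3]
[ 540.7 -370.9   94. ] [ 487.9 -368.2   94. ]
tcp [ 558.1 -353.9  237.6] [-1.569  0.003 -0.058] units [-0.47  2.19 -0.46] f [ 0.6 -0.1  2.1] w 85.5 5.375
```

apply_moves(targets=[[-0.44,0,-0.46,0,0,0],[0,1,0,0,0,0],[0,1,0,0,0,0],[0,0.4,0,0,0,0],[0,0,0,0,0,0],[0,0,0,0,0,0]])

```text
clock: 6.12
eef_pos: [540.3, -373.9, 145.3]
tool_rot: [-1.573, -0.003, -0.059]
force: [0.5, -0.7, 0.2]
width: 85.6
```

Run:
```python
from h import *
c=calibration("wrist");to((539.5,-371,64))
a=get_image("wrist")[:,:,::-1].copy();cv2.imwrite("pics/w3.png",a)
hsv=cv2.cvtColor(a,cv2.COLOR_BGR2HSV)
m=((hsv[:,:,0]<8)|(hsv[:,:,0]>172))&(hsv[:,:,1]>150)&(hsv[:,:,2]>80)
n,l,st,ce=cv2.connectedComponentsWithStats(m.astype(np.uint8))
for i in range(1,n):
    if st[i,4]>60:print(st[i],ce[i].round(1))
    if st[i,4]>60:print(atz("wrist",ce[i],94,c))
cv2.imwrite("pics/w3.png",a)
```

```text
tcp [ 540.3 -373.9  145.3] [-1.573 -0.003 -0.059] units [-0.03  2.03  0.07] f [ 0.5 -0.7  0.2] w 85.6 6.125
[ 271  205   35   43 1154] [287.5 226.5]
[ 536.9 -369.8   94. ]
```

View pics/w3.png

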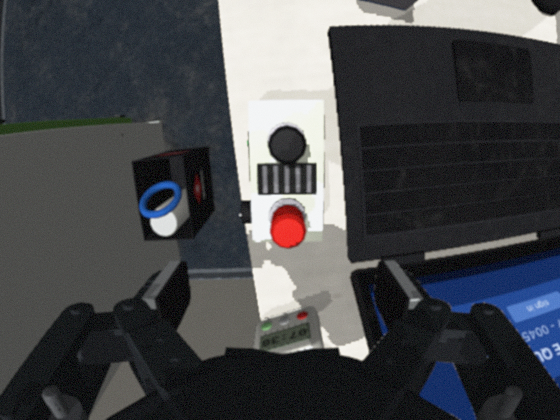

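apply_moves(targets=[[0,0.5,0.08,0,0,0],[0,0.5,0,0,0,0],[0,0.5,0,0,0,0],[0,0.5,0,0,0,0],[0,0,0,0,0,0],[0,0,0,0,0,0]])

```text
clock: 6.92
eef_pos: [539.5, -370.1, 63.5]
tool_rot: [-1.571, -0.0, -0.059]
force: [-0.7, -0.4, -0.3]
width: 85.2
```

apply_moves(targets=[[0,0,0,0,0,0],[0,0,0,0,0,0],[0,0,0,0,0,0],[0,0,0,0,0,0],[0,0,0,0,0,0],[0,0,0,0,0,0]], jaw=-1)

```text
clock: 7.68
eef_pos: [539.6, -369.8, 63.8]
tool_rot: [-1.571, -0.001, -0.059]
force: [0.4, 0.1, 4.4]
width: 22.5
```

Run:
```python
from h import *
to((540,-370.5,64))
```

```text
tcp [ 539.6 -369.8   63.8] [-1.571e+00 -1.000e-03 -5.900e-02] units [ 0.01 -0.01 -0.02] f [0.4 0.1 4.4] w 22.5 7.675
```

apply_moves(targets=[[0,-0.3,0,0,0,0],[0,-0.4,0,0,0,0],[0,-0.5,0,0,0,0],[0,-0.6,0,0,0,0],[0,-0.7,0,0,0,0],[0,-0.7,0,0,0,0],[0,0,0,0,0,0]])

```text
clock: 8.55
eef_pos: [540.5, -371.0, 194.9]
tool_rot: [-1.574, -0.005, -0.059]
force: [-0.2, -1.2, -0.8]
width: 22.5
```

Run:
```python
from h import *
to((308,-268,195))
a=[get_image(n)[:,:,::-1] for n in("side","wrist")]
cv2.imwrite("pics/l.png",np.hstack([cv2.resize(a[0][110:310,100:350],(450,360)),cv2.resize(a[1][120:420,150:440],(348,360))]))
```

```text
tcp [ 540.5 -371.   194.9] [-1.574 -0.005 -0.059] units [-5.95 -0.04  2.23] f [-0.2 -1.2 -0.8] w 22.5 8.55
```

View pics/l.png

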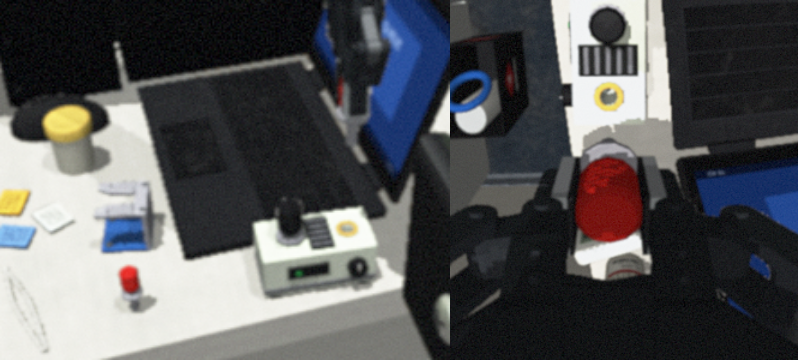

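apply_moves(targets=[[-0.87,0,0.36,0,0,0],[-0.87,0,0.36,0,0,0],[-0.87,0,0.36,0,0,0],[-0.87,0,0.36,0,0,0],[-0.87,0,0.36,0,0,0],[-0.87,0,0.36,0,0,0],[0,0,0,0,0.65,0],[0,0,0,0,0,0],[0,0,0,0,0,0]])

```text
clock: 9.78
eef_pos: [336.2, -271.0, 191.0]
tool_rot: [-1.571, 0.001, -0.148]
force: [-0.9, -0.1, -0.9]
width: 22.4
```

Run:
```python
from h import *
to((337,-272,195));print(read_state()["qpos"].round(2));c=calibration("wrist");np.save("c4.npy",c["world_from_camera"])
a=get_image("wrist")[:,:,::-1];cv2.imwrite("pics/w4.png",a)
cv2.imwrite("pics/w4c.png",cv2.resize(a[100:300,180:440],(780,600),interpolation=cv2.INTER_CUBIC))
cv2.imwrite("pics/s4.png",get_image("side")[:,:,::-1])
```

```text
tcp [ 336.2 -271.   191. ] [-1.571e+00  1.000e-03 -1.480e-01] units [ 0.02 -0.1  -0.02] f [-0.9 -0.1 -0.9] w 22.4 9.775
[ 0.14  0.46  0.67  2.15 -0.46  0.67  2.55]
```

View pics/w4c.png

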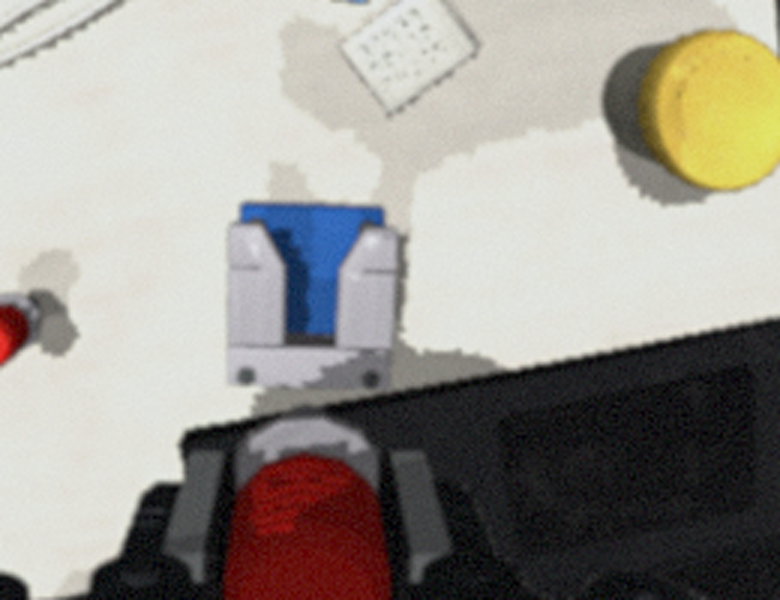

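Run:
```python
from h import *
c=calibration("wrist");c["world_from_camera"]=np.load("c4.npy")
P={}
for l,x,y in[("ML",232,222),("MR",398,226),("FL",228,384),("FR",390,387),("closedL",287,345),("closedR",336,345),("SL",286,266),("SR",340,270)]:
    P[l]=atz("wrist",(180+x/3,100+y/3),52,c);print(l,P[l])
cl=(P["closedL"]+P["closedR"])/2
ce=(P["ML"]+P["MR"]+P["FL"]+P["FR"])/4
ax=(P["FL"]+P["FR"]-P["ML"]-P["MR"])/2;yaw=np.arctan2(ax[1],ax[0]);print("yaw",yaw,np.hypot(*ax[:2]),"side",np.hypot(*(P["FL"]-P["FR"])[:2]))
a=np.array([np.cos(yaw),np.sin(yaw),0])
print("notch from closed",cl-13*a,"from centre",ce-1*a)
w=(P["SL"]+P["SR"])/2;print("slot -11 mid",w, "notch",w+11*a)
```

```text
ML [ 310.2 -288.3   52. ]
MR [ 318.5 -240.6   52. ]
FL [ 359.  -297.8   52. ]
FR [ 367.2 -249.2   52. ]
closedL [ 349.4 -278.1   52. ]
closedR [ 351.6 -263.6   52. ]
SL [ 325.5 -274.8   52. ]
SR [ 329.  -259.2   52. ]
yaw -0.1835515076489389 49.58291036234161 side 49.286915099243146
notch from closed [ 337.71837836 -268.47720665   52.        ] from centre [ 337.74179834 -268.79247743   52.        ]
slot -11 mid [ 327.25 -267.     52.  ] notch [ 338.06521831 -269.00774822   52.        ]
```

apply_moves(targets=[[-0.29,0,0.06,0,0.25,0],[0,0.8,0,0,0,0],[0,0.8,0,0,0,0],[0,0.6,0,0,0,0],[0,0,0,0,0,0],[0,0,0,0,0,0]])

```text
clock: 10.62
eef_pos: [324.7, -267.2, 103.9]
tool_rot: [-1.571, -0.0, -0.186]
force: [0.4, -0.7, 0.2]
width: 22.5
```

Run:
```python
from h import *
to((325.2,-266.9,68));print(read_state()["qpos"].round(2))
a=[get_image(n)[:,:,::-1] for n in("side","wrist")]
cv2.imwrite("pics/l5.png",np.hstack([cv2.resize(a[0][180:260,120:220],(400,320),interpolation=2),cv2.resize(a[1][150:310,190:390],(400,320),interpolation=2)]))
```

```text
tcp [ 324.7 -267.2  103.9] [-1.571 -0.    -0.186] units [0.01 0.9  0.01] f [ 0.4 -0.7  0.2] w 22.5 10.625
[ 0.3   0.6   0.47  2.26 -0.67  0.42  2.71]
```

View pics/l5.png

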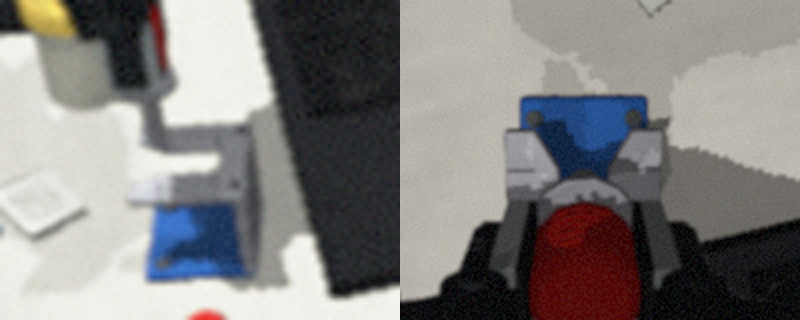

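apply_moves(targets=[[0,0.2,0,0,0,0],[0,0.2,0,0,0,0],[0,0.2,0,0,0,0],[0,0.15,0,0,0,0],[0,0.15,0,0,0,0],[0,0,0,0,0,0],[0,0,0,0,0,0]])

```text
clock: 11.6
eef_pos: [324.8, -267.0, 67.3]
tool_rot: [-1.571, -0.0, -0.185]
force: [-0.8, 0.7, -0.3]
width: 22.8
```

Run:
```python
from h import *
to((338,-269.3,68));print(read_state()["qpos"].round(2),read_state()["torque"].round(2))
```

```text
tcp [ 324.8 -267.    67.3] [-1.571 -0.    -0.185] units [ 0.33 -0.02  0.  ] f [-0.8  0.7 -0.3] w 22.8 11.6
[ 0.38  0.66  0.35  2.28 -0.76  0.31  2.78] [-0.01  0.02 -0.04]
```

apply_moves(targets=[[0.11,0,0,0,0,0],[0.11,0,0,0,0,0],[0.11,0,0,0,0,0],[0,0,0,0,0,0],[0,0.06,0,0,0,0],[0,0.06,0,0,0,0],[0,0,0,0,0,0],[0,0,0,0,0,0]])

```text
clock: 12.6
eef_pos: [337.7, -269.4, 62.5]
tool_rot: [-1.571, 0.0, -0.185]
force: [0.8, 0.0, -0.6]
width: 22.5
```

Run:
```python
from h import *
to((338,-269.3,61.8));print(read_state()["qpos"].round(2),read_state()["torque"].round(2))
```

```text
tcp [ 337.7 -269.4   62.5] [-1.571  0.    -0.185] units [0.01 0.02 0.  ] f [ 0.8  0.  -0.6] w 22.5 12.6
[ 0.36  0.68  0.36  2.25 -0.76  0.33  2.77] [ 0.05 -0.02 -0.02]
```

apply_moves(targets=[[0,0.03,0,0,0,0],[0,0,0,0,0,0],[0,0,0,0,0,0]])

```text
clock: 12.98
eef_pos: [337.9, -269.4, 61.7]
tool_rot: [-1.571, -0.001, -0.185]
force: [0.3, -0.4, 4.6]
width: 22.5
```

apply_moves(targets=[[0,0.03,0,0,0,0],[0,0,0,0,0,0],[0,0,0,0,0,0]])

```text
clock: 13.35
eef_pos: [337.9, -269.5, 61.5]
tool_rot: [-1.57, -0.002, -0.185]
force: [-2.4, 1.8, 21.2]
width: 22.4
```

Run:
```python
from h import *
to((338,-269.3,61.8))
a=[get_image(n)[:,:,::-1] for n in("side","wrist")]
cv2.imwrite("pics/l6.png",np.hstack([cv2.resize(a[0][180:260,120:220],(400,320),interpolation=2),cv2.resize(a[1][150:310,190:390],(400,320),interpolation=2)]))
```

```text
tcp [ 337.9 -269.5   61.5] [-1.57  -0.002 -0.185] units [ 0.   -0.01  0.  ] f [-2.4  1.8 21.2] w 22.4 13.35
```

View pics/l6.png

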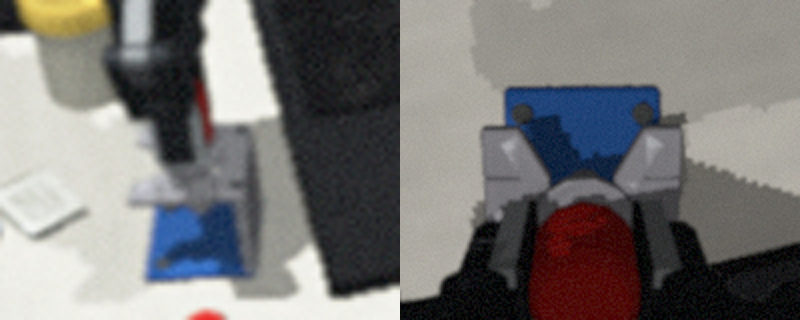

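apply_moves(targets=[[0,-0.03,0,0,0,0],[0,0,0,0,0,0]])

```text
clock: 13.7
eef_pos: [338.0, -269.5, 61.6]
tool_rot: [-1.571, -0.001, -0.185]
force: [-1.0, 1.0, 8.8]
width: 22.6
```

apply_moves(targets=[[0,0,0,0,0,0],[0,0,0,0,0,0],[0,0,0,0,0,0],[0,0,0,0,0,0],[0,0,0,0,0,0]], jaw=0.3)

```text
clock: 14.32
eef_pos: [337.8, -269.3, 61.2]
tool_rot: [-1.571, 0.0, -0.185]
force: [-0.1, 0.3, -0.3]
width: 55.4
```

apply_moves(targets=[[0,-0.3,0,0,0,0],[0,-0.5,0,0,0,0],[0,-0.8,0,0,0,0],[0,-0.8,0,0,0,0],[0,-0.8,0,0,0,0],[0,0,0,0,0,0],[0,0,0,0,0,0]])

```text
clock: 15.2
eef_pos: [337.7, -268.7, 188.8]
tool_rot: [-1.57, 0.001, -0.184]
force: [-0.7, -1.1, 0.0]
width: 55.3
```

Run:
```python
from h import *
to((338,-269.3,180))
a=[get_image(n)[:,:,::-1] for n in("side","wrist","top")]
cv2.imwrite("pics/l7.png",np.hstack([cv2.resize(a[0][170:270,120:245],(400,320),interpolation=2),cv2.resize(a[1][110:270,190:390],(400,320),interpolation=2)]))
cv2.imwrite("pics/l7b.png",np.hstack([cv2.resize(a[0][190:270,220:320],(400,320),interpolation=2),cv2.resize(a[2][180:340,230:370],(280,320),interpolation=2)]))
```

```text
tcp [ 337.7 -268.7  188.8] [-1.57e+00  1.00e-03 -1.84e-01] units [ 0.01  0.22 -0.01] f [-0.7 -1.1  0. ] w 55.3 15.2
```

View pics/l7.png

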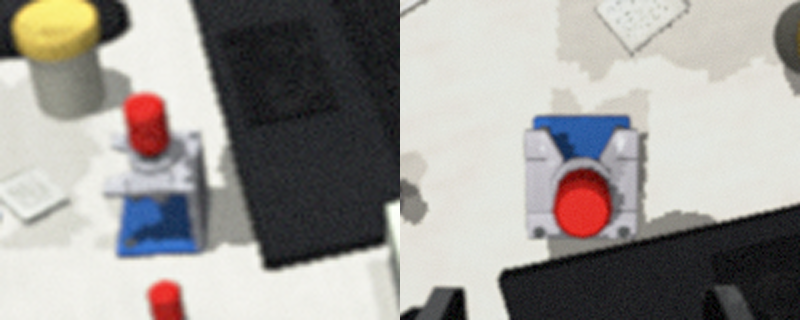

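Run:
```python
from h import *
k=atz("wrist",(281,213),92);n=np.array([337.9,-269,92]);y=-.183
d=k-n;print(k,"in notch frame",np.cos(y)*d[0]+np.sin(y)*d[1],-np.sin(y)*d[0]+np.cos(y)*d[1])
print(finish_job())
```

```text
[ 337.3 -268.9   92. ] in notch frame -0.6081793359925202 -0.01085795890860411
the job is handed in; nothing more can be done
None
```

The red-knobbed pin is parked upright in the stand's notch and released. I handed the job in at about 15 s of robot time, with the arm clear and the gripper about 70 mm above the knob. No verdict was reported.

**Pin identity:** Two red things resembled the pin: the small loose pin on the bench at top-view pixel (320,302) and the red cap at (318,115). I took the larger red knob in the rocker's far bore, at (321,204).

**Placing:** I lowered the shank into the slot's flare, slid it in about 13 mm, and felt the collar touch the plate at the expected height. The contact force was 21 N before I backed off and let go.

**Last checks:**
- **Position:** The final wrist picture puts the knob about 0.6 mm along and 0.0 mm across from the notch's middle. This rests on the same camera that located the notch, so it is only good to about 2 mm.
- **Upright:** The side and wrist views both show the pin standing upright in the slot with its collar on the plate.
- **Disagreement:** The top camera had placed the notch about 2 mm further to the right (-y) than the wrist camera did. I went by the wrist camera, and the pin fitted.
- **Black pin:** It was in its bore in the pictures taken after I pulled the red pin, and the arm did not go near it again. I did not measure its position at the end.

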